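# Pack the framed glass panel in its carton

### The job

Pack the blue framed glass panel for posting: swing both end flaps of the flat carton right out, square to its mouth or further, then slide the panel lengthwise through the mouth, under the carton's top, until it is fully home with its near edge flush with the mouth. Keep the panel lying flat all the way, leave the flaps standing open, and leave the amber panel, glue jar, tape roll and tub where they are.

Things in the scene. Friction and masses are not known exactly. Their poses are not given: they have to be found in the camera images.
- carton: Flat cardboard carton lying on the bench and fixed to it, outside 144 (local x) x 120 (y) x 46 mm high. Origin: centre of its underside. Only the local -x end, the mouth, is open (local x = -72 mm). Walls, top and back 4 mm thick; inside 140 deep, 112 wide, 42 high; inner back face at x = +68. Thin floor level with the bench, no step. A panel pushed to the back is flush with the mouth.
- mouth (a point): Centre of the carton's mouth at bench height (carton local x = -72, y = 0, z = 0); axes as the carton's: +x points into the carton, +y along the mouth to flap_a, z up.
- flap_a (a joint): Angle of the flap on the carton's local +y side: upright card 56 wide, 4 thick, top 45 mm above the bench, on a vertical hinge at carton x = -73, y = +59 mm. 0 = closed over half the mouth, pi/2 = straight out towards local -x, 2.6 = stop, folded outwards. Starts ajar (0.8 to 1.25), light friction (0.03 N m), stays where it is left.
- flap_b (a joint): The same for the flap on the carton's local -y side, hinged at carton local x = -73, y = -59 mm; it also grows as the flap opens outwards.
- flap_a_edge (a point): Top corner of flap_a's free edge, 56 mm from its hinge, 45 mm above the bench.
- flap_b_edge (a point): Top corner of flap_b's free edge, 56 mm from its hinge, 45 mm above the bench.
- panel_blue: The panel to pack: pale wooden frame 140 (local x) x 100 (y) x 24 mm high round blue leaded glass, lying flat and loose, 0.2 to 0.42 kg. Origin: centre of its underside. Rails 16 mm wide, 24 high; the pane is sunk between them (opening 108 x 68 mm), its top 9 mm above the bench, so a rail can be pinched from above. Goes in with local x along the carton's x, either end first.
- panel_amber: A second panel of the same sizes with amber glass; not to be packed. Origin: centre of its underside.
- jar: White glue jar with a yellow cap, 68 mm across, 90 mm high, upright, loose. Origin: centre of its underside.
- tape_roll: Grey roll of tape lying flat, 90 mm across, 28 mm high, loose. Origin: centre of its underside.
- tub: White open tub 160 x 110 x 55 mm with bits of coloured glass, loose. Origin: centre of its underside.
Things that resemble listed ones, but are neither listed nor needed, are in the scene too. Several things have the shape of the carton; the one meant has the colours described above.

How it is judged:
On the way, in this order (a step that is already met when the one before it is completed fails the run):
1. both flaps swung out to square with the mouth or further, the blue panel still outside (value of joint each of flap_a, flap_b above 1.4 rad and x of panel_blue in the frame of carton below -0.145 m), for 0.2 s.
2. the blue panel, lying flat, has its leading end inside the mouth, under the carton's top (x of panel_blue in the frame of carton above -0.125 m and y of panel_blue in the frame of carton between -0.015 and 0.015 m and z of panel_blue in the frame of carton below 0.012 m and angle between panel_blue's own z axis and vertical below 0.15 rad), for 0.2 s.
At the end, for the whole second after the job is handed in: The blue panel lies flat and at rest fully inside the carton, its near edge sticking out of the mouth by no more than 6 mm; both flaps stand open at 80 degrees or more; the amber panel, jar, tape roll and tub are within 30 mm of where they were (value of joint each of flap_a, flap_b above 1.4 rad and x of panel_blue in the frame of carton between -0.008 and 0.01 m and y of panel_blue in the frame of carton between -0.012 and 0.012 m and z of panel_blue in the frame of carton below 0.006 m and angle between panel_blue's own z axis and vertical below 0.06 rad and angle between the x axis of panel_blue and the x axis of carton, either way round below 0.15 rad and linear speed of panel_blue below 0.02 m/s and distance of each of panel_amber, jar, tape_roll, tub from where it was at the start of the episode below 0.03 m); the robot touches nothing.
It fails at once if the blue panel is tipped more than 30 degrees from flat (angle between panel_blue's own z axis and vertical above 0.52 rad).
It fails at once if the amber panel, jar, tape roll or tub is shifted more than 30 mm (distance of any of panel_amber, jar, tape_roll, tub from where it was at the start of the episode above 0.03 m).
It also fails if it takes over 72 s, if anything falls off the work surface, if the arm or the gripper's body presses on something with over 40 N, if the wrist force passes 120 N, or if a joint passes its speed limit or range.

### The arm

A 6-joint arm with a two-finger parallel gripper is mounted at the origin on the work surface. World frame = base frame: x ahead of the robot, y to its left, z up, the work surface at z = 0. Lengths are in m, angles in rad, forces in N, time in s.
With the tool pointing down it reaches from about 0.35 to 0.85 m from the base axis. Payload 8.1 kg.
Tool frame: the origin (TCP) lies at the very end of the fingers, on their centre line; the grasp point (between the pads) lies 19 mm behind it; z points along the fingers, y is the line along which they close (so a half turn about z gives the same grasp; the last joint's range is limited). The gripper opens to 93 mm and grips with 3 to 60 N. Pads are 15 mm wide; open, the fingers measure 128 mm over their backs; the gripper's body (75 mm by 188 mm) begins 65 mm behind the grasp point.
Start: joints at [1.224, 0.13, 1.488, -0, 1.523, -0.085], TCP at [0.155, 0.58, 0.219] pointing down, gripper open.
Joint ranges: [-2.96, 2.96], [-0.89, 2.26], [0.02, 2.5], [-1.34, 4.48], [0, 2.73], [-2.66, 2.66]. Speed limits (rad/s): [2.39, 2.39, 2.79, 3.14, 3.14, 3.14].

### API

Orientations are given as a rotation vector (axis times angle).
In Python, from plant import robot gives the robot as it stands. The module is installed in compiled form; this text tells all that it offers.
- The arm moves only by the tool play_rows, never from a script. Its argument "increments" is text: rows parted by semicolons, each of 5 numbers parted by spaces: the shift along the tool's x, y, z in mm, then the turn about the tool's z in degrees, then the closure, from -1 (fully open) to 1 (shut). In form: dx dy dz yaw claw; .... A call has 1 to 20 rows; each row is the pose to reach, as a shift and turn from the pose commanded when the call began, along the tool's axes at that moment; what a row does not reach only later rows make up. A row lasts 1/10 s, in which the tool goes at most 50 mm and 8.59 degrees, less where a joint would pass 70% of its speed; a pose out of reach is approached as far as the arm can. A call with a gripper value outside its range is refused whole. The fingers move at their own pace and stop on an object; "force" is the grip in N (left out, the last holds). Time passes only in rows, so rows that repeat a pose let the fingers close. It gives the time, the measured TCP pose, the force, the opening and the grip force at its end, in the units of the state.
- robot.read_state(): the state, without advancing time (a new reading comes with each control period).
- robot.read_camera(name): name is "scene" or "top" or "wrist"; returns the picture (480x640x3 uint8, blue, green, red); there is no depth.
- robot.calibration(name): a dict with "vertical_fov" (degrees; the focal length in pixels is half the picture's height over the tangent of half this angle, whatever the lens; pixels are square), "cx", "cy" (the principal point, pixels), "D" ([k1, k2, p1, p2, k3] as OpenCV has them; the pictures are not rectified), "rvec" (rotation vector, rad) and "tvec" (3), from world to camera coordinates, as OpenCV has them. Camera axes: x right, y down, z forward; pixel columns grow to the right and rows downward; lengths in m; the calibration is good to about 2 mm. A picture is of the moment at which its call begins: read the wrist's pose just before it. calibration takes no time and is no camera call; for the wrist camera it gives the pose at the moment of the call.
- robot.close_job(): hands the job in; it is judged then, once.
Trained networks look in the newest picture that a camera, given by its name, has taken for a name from the list of things; names that differ only in an ending like _2 or _b are one class to them, and where a whole thing is asked for, a point or a joint stands for the part that bears it (a point fixed in the world has none). Each returns a list of dicts, best first, with "conf" (0 to 1); they miss things now and then, are a little off and sometimes report something else, mostly with a low value. They report only what shows in the picture. A call takes as long as a camera call. They do not tell look-alikes from the thing itself.
- robot.recognise(camera, query): "centre" ([x, y, z] in m, in world coordinates, good to about 4 mm: the middle of the surface that is visible of it).
- robot.regions_of(camera, query): "pixels" (480x640 bool, what is visible of it).
- robot.landmark_of(camera, query): "centre" ([x, y, z] in m, in world coordinates, good to about 4 mm: a listed point, or the origin of a listed thing).
The state is a dict: "t": time; "q": joint angles; "dq": joint speeds; "joint_torque": joint torques, N m; "tool_pos": TCP position; "orientation": TCP orientation; "force": force on the tool from outside, world axes, zero at the start; "wrist_torque": the same for the moment, N m; "opening": finger opening in m; "gripper_force": force on a finger pad.
Only numpy, scipy, OpenCV 4.12 (cv2) and the standard library are available. Lean on these libraries where they do the work, as an engineer would, in place of code of your own. Each camera call takes 0.05 s, during which the arm holds its last target. There are 200 camera calls.

## Working session

There is one attempt and no reset: what is moved stays moved. The work goes in short steps, Python scripts to look and compute and a tool call to move; the robot and the scene stay as the last step left them, time stands still between calls to the robot, and variables do not carry over. Pictures are saved under pics/ and viewed, at most 10 in all, crops included, and the job is handed in when it is done.

Besides the shell and the picture viewer there is one more tool, called after "Request:" as name(argument=value, ...), one argument or row to a line, values as JSON. play_rows: Moves the arm, as the interface text tells. Its arguments: {"type":"object","properties":{"increments":{"type":"string"},"force":{"type":"number"}},"required":["increments"]}

```bash
mkdir -p pics; cat > h.py <<'E'
import numpy as np, cv2
from plant import robot
def cal(n):
    c=robot.calibration(n); f=240/np.tan(np.radians(c["vertical_fov"])/2)
    K=np.array([[f,0,c["cx"]],[0,f,c["cy"]],[0,0,1]]); return K,np.array(c["D"],float),np.array(c["rvec"],float),np.array(c["tvec"],float)
def px2w(n,pts,z):
    K,D,r,t=cal(n); R=cv2.Rodrigues(r)[0]; u=cv2.undistortPoints(np.array(pts,float).reshape(-1,1,2),K,D).reshape(-1,2)
    d=np.c_[u,np.ones(len(u))]@R; o=-R.T@t; return o+d*((z-o[2])/d[:,2])[:,None]
def w2px(n,P):
    K,D,r,t=cal(n); return cv2.projectPoints(np.array(P,float).reshape(-1,1,3),r,t,K,D)[0].reshape(-1,2)
E
python3 - <<'E'
from h import *
for n in ("scene","top"):
    cv2.imwrite(f"pics/{n}0.png",robot.read_camera(n))
    for q in ("carton","mouth","flap_a_edge","flap_b_edge","panel_blue","panel_amber","jar","tape_roll","tub"):
        print(n,q,[(np.round(d["centre"],3).tolist(),round(d["conf"],2)) for d in robot.landmark_of(n,q)][:4])
s=robot.read_state();print(s["t"],s["tool_pos"],s["orientation"],s["opening"])
E
```

```text
scene carton [([0.524, -0.318, 0.005], 0.91), ([0.338, -0.092, -0.001], 0.8), ([0.321, -0.591, -0.004], 0.74)]
scene mouth [([0.355, -0.525, 0.001], 0.87), ([0.535, -0.248, -0.002], 0.61), ([0.365, -0.019, 0.003], 0.57)]
scene flap_a_edge [([0.355, -0.522, 0.043], 0.68), ([0.576, -0.204, 0.044], 0.58), ([0.434, 0.151, 0.003], 0.55), ([0.362, -0.019, 0.05], 0.49)]
scene flap_b_edge [([0.348, -0.521, 0.047], 0.55), ([0.516, -0.199, 0.045], 0.46), ([0.354, -0.018, 0.044], 0.45)]
scene panel_blue [([0.616, 0.129, -0.001], 0.96)]
scene panel_amber [([0.432, 0.152, 0.001], 0.92)]
scene jar [([0.756, 0.05, -0.001], 0.81)]
scene tape_roll [([0.398, 0.468, 0.001], 0.6), ([0.32, -0.378, 0.001], 0.58), ([0.535, -0.249, 0.003], 0.53)]
scene tub [([0.398, 0.468, 0.002], 0.75)]
top carton [([0.53, -0.318, -0.0], 0.96), ([0.343, -0.091, -0.001], 0.88)]
top mouth [([0.35, -0.525, 0.002], 0.74), ([0.359, -0.017, 0.004], 0.61)]
top flap_a_edge [([0.433, 0.15, 0.004], 0.66), ([0.353, -0.523, 0.04], 0.64), ([0.362, -0.019, 0.048], 0.54), ([0.585, -0.197, 0.044], 0.5)]
top flap_b_edge [([0.356, -0.017, 0.045], 0.49), ([0.35, -0.521, 0.044], 0.49), ([0.521, -0.2, 0.047], 0.38)]
top panel_blue [([0.617, 0.126, 0.0], 0.66)]
top panel_amber [([0.431, 0.151, 0.002], 0.7)]
top jar [([0.752, 0.051, -0.002], 0.86)]
top tape_roll []
top tub [([0.401, 0.47, 0.003], 0.75), ([0.428, 0.15, 0.002], 0.72)]
1.0 [0.15526921 0.57957339 0.2186232 ] [-4.10030447e-01 -3.11471629e+00 -1.52996261e-05] 0.09289128385194063
```

View pics/scene0.png

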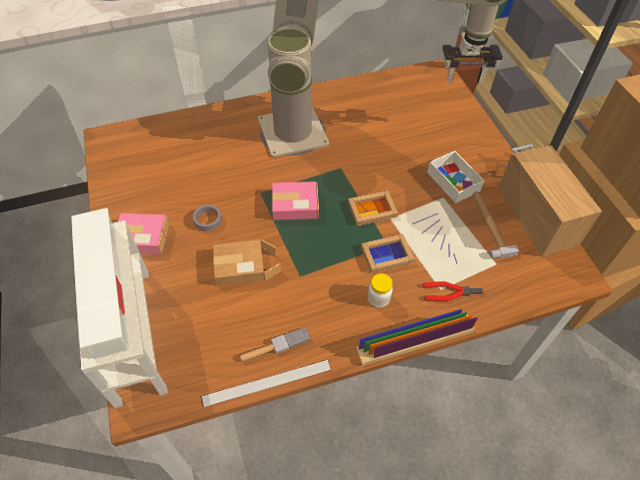

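View pics/top0.png

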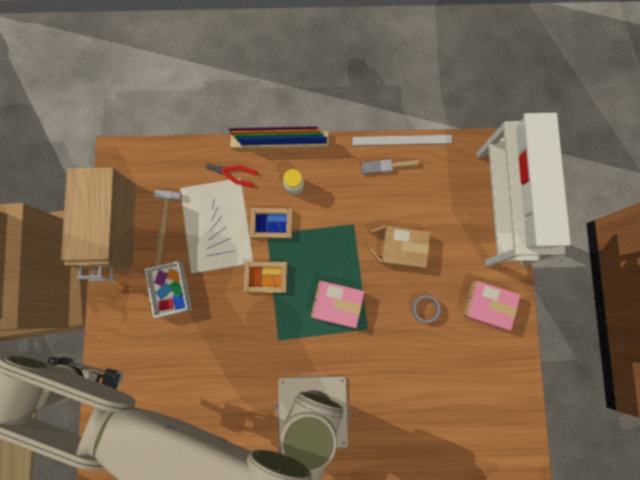

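Lookalikes for the carton in the top view are a pink box at (338,305), a pink box at (493,305) and the brown cardboard box with flaps at (407,247). I choose the brown one; its mouth faces image left. For the panel there is blue at (271,223) and amber at (266,277), and I choose blue. The jar is at (292,180), tape roll at (426,308) and tub at (168,290). Next is a close crop to check the choice.

```bash
python3 - <<'E'
from h import *
im=cv2.imread("pics/top0.png")[195:275,240:440]
cv2.imwrite("pics/crop0.png",cv2.resize(im,None,fx=4,fy=4,interpolation=cv2.INTER_CUBIC))
E
```

```text
(no output)
```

View pics/crop0.png

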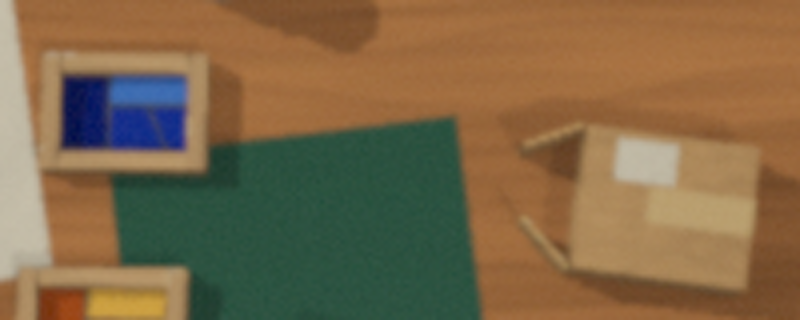

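```bash
cat >> h.py <<'E'
from scipy.spatial.transform import Rotation as Rn
def goto(p,yaw):  # rows needed: shift in tool axes (mm) and turn (deg) for tool y along world yaw(rad), modulo half turn
    s=robot.read_state(); R=Rn.from_rotvec(s["orientation"]).as_matrix()
    d=R.T@(np.array(p)-s["tool_pos"])*1000
    y=R.T@np.array([np.cos(yaw),np.sin(yaw),0]); a=np.degrees(np.arctan2(-y[0],y[1])); a=(a+90)%180-90
    print("t",round(s["t"],2),"shift",d.round(1),"turn",round(a,1),"q6",round(s["q"][5],2))
E
python3 - <<'E'
from h import *
def rect(c,z):
    c=np.array(c)/4+[240,195]-0.375; P=px2w("top",c,z); print(P.round(4)[:,:2].tolist(), [round(1000*np.linalg.norm(P[i]-P[i-1])) for i in range(4)])
    v=(P[1]-P[0])+(P[2]-P[3]); print("c",P.mean(0).round(4),"yaw",np.degrees(np.arctan2(v[1],v[0])).round(1)); return P.mean(0)[:2],np.arctan2(v[1],v[0])
C,a=rect([(587,126),(760,148),(745,291),(568,268)],.046)
rect([(42,52),(208,54),(208,172),(40,170)],.024)
ex=np.array([np.cos(a),np.sin(a)]); ey=np.array([-ex[1],ex[0]])
p=C-.113*ex+.005*ey; print("ex",ex,"entry",p)
goto([*p,.22],a+np.pi/2)
E
```

```text
[[0.5926, -0.256], [0.5709, -0.3985], [0.4522, -0.3795], [0.4743, -0.2354]] [120, 144, 120, 146]
c [ 0.5225 -0.3173  0.046 ] yaw -98.7
[[0.6708, 0.1997], [0.666, 0.0592], [0.5646, 0.0603], [0.5693, 0.201]] [101, 141, 101, 141]
c [0.6177 0.13   0.024 ] yaw -91.9
ex [-0.15096354 -0.98853933] entry [ 0.54449259 -0.20638482]
t 1.0 shift [-579.4 -658.4   -1.4] turn 83.7 q6 -0.09
```

Request:
play_rows(
  increments="-145 -165 0 21 1;-290 -329 0 42 1;-434 -494 0 63 1;-579 -658 0 83.7 1;-579 -658 0 83.7 1;-579 -658 0 83.7 1;-579 -658 0 83.7 1;-579 -658 0 83.7 1;-579 -658 0 83.7 1;-579 -658 0 83.7 1;-579 -658 0 83.7 1;-579 -658 0 83.7 1;-579 -658 0 83.7 1;-579 -658 0 83.7 1;-579 -658 0 83.7 1;-579 -658 0 83.7 1;-579 -658 0 83.7 1;-579 -658 0 83.7 1;-579 -658 0 83.7 1;-579 -658 0 83.7 1",
)

```text
t: 3.0
tool_pos: [0.544, -0.2059, 0.2182]
orientation: [-2.384, -2.044, 0.0]
force: [-0.5, 0.2, 0.1]
opening: 0.0004
gripper_force: 0.0
```

```bash
python3 - <<'E'
from h import *
goto([.5445,-.2064,.22],np.radians(-8.7))
cv2.imwrite("pics/w1.png",robot.read_camera("wrist"))
E
```

```text
t 3.0 shift [-0.4  0.6 -1.8] turn -0.1 q6 -0.3
```

View pics/w1.png

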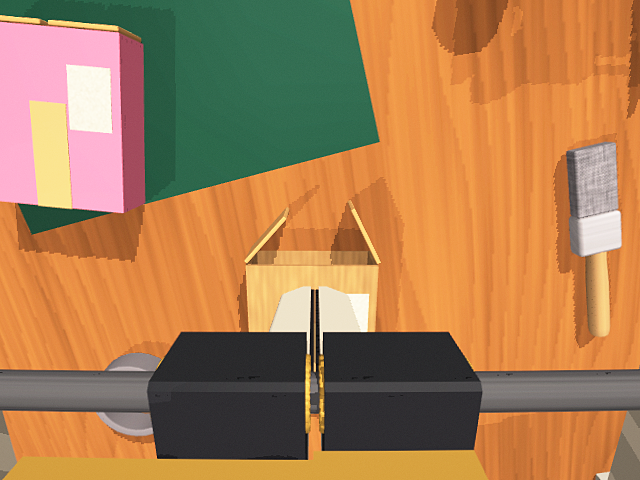

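Wrist view: the carton's mouth edge runs from (246,264) to (380,264). The flap free corners are at about (288,208) for flap_b and (349,203) for flap_a.

```bash
cat >> h.py <<'E'
def loc(P,M,a):
    R=np.array([[np.cos(a),np.sin(a)],[-np.sin(a),np.cos(a)]]); return (np.array(P)[:,:2]-M)@R.T
E
python3 - <<'E'
from h import *
P=px2w("wrist",[(246,264),(380,264)],.046); d=P[1]-P[0]; M=P.mean(0)[:2]; a=np.arctan2(d[1],d[0])-np.pi/2
print(P.round(4),np.linalg.norm(d),M,np.degrees(a))
C=np.array([.5225,-.3173]);b=np.radians(-98.7); print("from top:",C-.072*np.array([np.cos(b),np.sin(b)]))
print("flap edges b,a local to mouth",loc(px2w("wrist",[(288,208),(349,203)],.045),M,a).round(4))
E
```

```text
[[ 0.4768 -0.2357  0.046 ]
 [ 0.5959 -0.2539  0.046 ]] 0.12043456547496277 [ 0.53633283 -0.24480565] -98.71309872300306
from top: [ 0.53339078 -0.24612844]
flap edges b,a local to mouth [[-0.0509 -0.0216]
 [-0.0553  0.0311]]
```

Request:
play_rows(
  increments="0 2 50 0 1;0 2 100 0 1;0 2 150 0 1;0 2 180 0 1;0 2 200 0 1;0 2 200 0 1;0 2 200 0 0;0 2 200 0 -1;0 2 200 0 -1;0 2 200 0 -1;0 2 200 0 -1;0 2 200 0 -1;0 2 200 0 -1",
  force=10,
)

```text
t: 4.35
tool_pos: [0.5462, -0.2062, 0.0187]
orientation: [2.384, 2.046, -0.0]
force: [-0.6, 0.3, 1.2]
opening: 0.0523
gripper_force: 0.7
```

Request:
play_rows(
  increments="0 8 0 0 -1;0 14 0 0 -1;0 17 0 0 -1;0 17 0 0 -1;0 8 0 0 -1;0 -2 0 0 -1;0 -12 0 0 -1;0 -18 0 0 -1;0 -22 0 0 -1;0 -22 0 0 -1;0 -12 0 0 -1;0 -2 0 0 -1;0 -2 0 0 0;0 -2 -50 0 0;0 -2 -100 0 0;0 -2 -150 0 0;0 -2 -200 0 0;0 -2 -200 0 0",
)

```text
t: 6.15
tool_pos: [0.5485, -0.2077, 0.2283]
orientation: [2.373, 2.038, 0.009]
force: [-0.5, 0.1, 0.8]
opening: 0.0497
gripper_force: 0.0
```

```bash
python3 - <<'E'
from h import *
goto([.5445,-.2064,.22],np.radians(-8.7))
cv2.imwrite("pics/w2.png",robot.read_camera("wrist"))
# panel gripping pose: near rail centre, panel c (.6177,.130) yaw -91.9, trailing rail at +62mm toward +y
b=np.radians(-91.9); p=np.array([.6177,.130])-.062*np.array([np.cos(b),np.sin(b)]); print(p); goto([*p,.22],b)
E
```

```text
t 6.15 shift [ 0.7 -4.3  8.2] turn 0.0 q6 -0.3
[0.61975562 0.19196591]
t 6.2 shift [405.5  11.5   3. ] turn 83.2 q6 -0.3
```

View pics/w2.png

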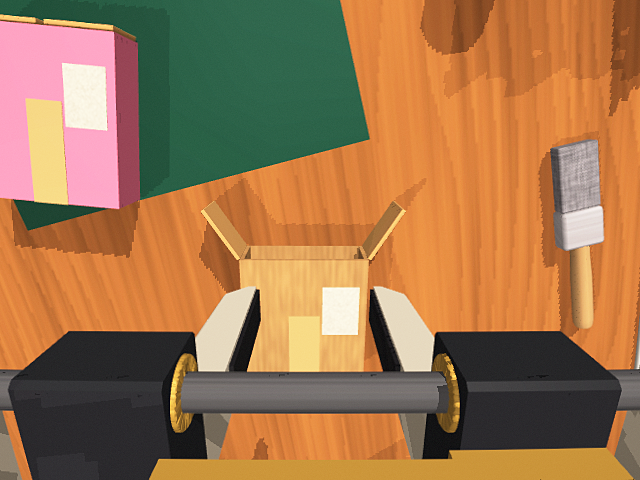

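Both flaps now stand well past square, with free corners at (203,207) and (404,206). Next I go to the panel.

Request:
play_rows(
  increments="50 1 0 -8 0;100 3 0 -16 0;150 4 0 -24 0;200 6 0 -32 0;250 7 0 -40 0;300 9 0 -48 0;350 10 0 -56 0;405 12 0 -64 0;405 12 3 -72 0;405 12 3 -80 0;405 12 3 -88 0;405 12 3 -96.8 0;405 12 3 -96.8 0;405 12 3 -96.8 0;405 12 3 -96.8 0",
)

```text
t: 7.7
tool_pos: [0.6171, 0.1925, 0.2147]
orientation: [-0.058, -3.14, 0.0]
force: [-0.1, 0.2, -0.6]
opening: 0.0467
gripper_force: 0.0
```

```bash
python3 - <<'E'
from h import *
b=np.radians(-91.9); goto([.6198,.192,.22],b)
cv2.imwrite("pics/w3.png",robot.read_camera("wrist"))
for q in ("panel_blue",): print([(np.round(d["centre"],4).tolist(),round(d["conf"],2)) for d in robot.landmark_of("wrist",q)])
E
```

```text
t 7.7 shift [-2.7 -0.4 -5.3] turn -0.2 q6 -1.31
[([0.6221, 0.1301, 0.0008], 0.62)]
```

View pics/w3.png

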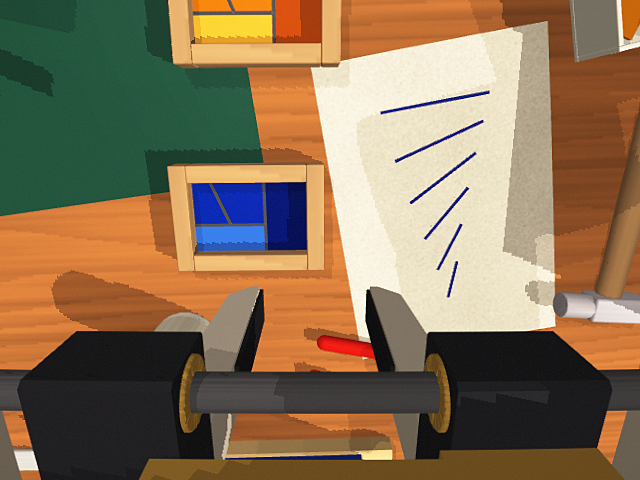

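Wrist view: the blue panel's top corners are at about (168,166), (323,163), (324,270) and (179,271). The trailing rail is the right one.

```bash
python3 - <<'E'
from h import *
P=px2w("wrist",[(168,166),(323,163),(324,270),(179,271)],.024); print(P.round(4).tolist(),[round(1000*np.linalg.norm(P[i]-P[i-1])) for i in range(4)])
P=px2w("wrist",[(323,163),(324,270)],.024);d=P[0]-P[1];print("trail yaw",np.degrees(np.arctan2(d[1],d[0])),"mid",P.mean(0))
b=np.radians(-91.9);p=np.array([.619,.130])-.062*np.array([np.cos(b),np.sin(b)]); goto([*p,.005],b)
E
```

```text
[[0.5678, 0.0646, 0.024], [0.5704, 0.2022, 0.024], [0.6708, 0.2002, 0.024], [0.667, 0.0615, 0.024]] [99, 138, 101, 139]
trail yaw 178.85033086767967 mid [0.62059142 0.20117389 0.024     ]
t 7.8 shift [ -3.9  -0.5 210.3] turn -0.1 q6 -1.31
```

Request:
play_rows(
  increments="-3 0 50 0 0;-3 0 100 0 0;-3 0 150 0 0;-3 0 180 0 0;-3 0 200 0 0;-3 0 202 0 0;-3 0 202 0 0;-3 0 202 0 1;-3 0 202 0 1;-3 0 202 0 1;-3 0 202 0 1;-3 0 202 0 1;-3 0 202 0 1",
  force=30,
)

```text
t: 9.1
tool_pos: [0.6208, 0.1927, 0.0144]
orientation: [0.052, 3.14, 0.0]
force: [-1.1, 0.3, 5.9]
opening: 0.0157
gripper_force: 30.0
```

```bash
cat > plan.py <<'E'
from h import *
import sys
# grip at rail centre, 62 mm behind panel centre. Local target x of panel centre in carton frame
M=np.array([.5355,-.245]); a=np.radians(-98.7); e=np.array([np.cos(a),np.sin(a)])
C=M+.072*e
for xl in map(float,sys.argv[1:]):
    p=C+(xl-.062)*e; print(xl,p.round(4)); goto([*p,robot.read_state()["tool_pos"][2]],a)
E
python3 plan.py -.2 -.165 -.05
```

```text
-0.2 [ 0.5642 -0.0572]
t 9.1 shift [ 4.830e+01 -2.516e+02 -1.000e-01] turn 6.8 q6 -1.32
-0.165 [ 0.5589 -0.0918]
t 9.1 shift [ 5.240e+01 -2.864e+02 -1.000e-01] turn 6.8 q6 -1.32
-0.05 [ 0.5416 -0.2055]
t 9.1 shift [ 6.600e+01 -4.006e+02 -2.000e-01] turn 6.8 q6 -1.32
```

Request:
play_rows(
  increments="5 -25 0 0.7 1;10 -50 0 1.4 1;14 -75 0 2 1;19 -100 0 2.7 1;24 -125 0 3.4 1;29 -150 0 4 1;34 -175 0 4.7 1;38 -200 0 5.4 1;43 -225 0 6 1;47 -245 0 6.8 1;48 -251 0 6.8 1;48 -251 0 6.8 1;48 -251 0 6.8 1",
)

```text
t: 10.4
tool_pos: [0.5645, -0.058, 0.0144]
orientation: [0.238, 3.132, -0.004]
force: [-2.2, -6.0, 6.9]
opening: 0.0154
gripper_force: 30.0
```

```bash
python3 plan.py -.2 -.1; python3 - <<'E'
from h import *
for n in ("wrist","top"):
    im=robot.read_camera(n)
    cv2.imwrite(f"pics/{n}4.png",im)
M=np.array([.5355,-.245]); a=np.radians(-98.7)
i=im[190:290,250:450]; cv2.imwrite("pics/crop4.png",np.vstack([cv2.resize(i,None,fx=4,fy=4,interpolation=cv2.INTER_CUBIC)]))
E
```

```text
-0.2 [ 0.5642 -0.0572]
t 10.4 shift [ 0.4  0.8 -0. ] turn -0.0 q6 -1.61
-0.1 [ 0.5491 -0.156 ]
t 10.4 shift [  0.4 -99.2   0.2] turn -0.0 q6 -1.61
```

View pics/wrist4.png

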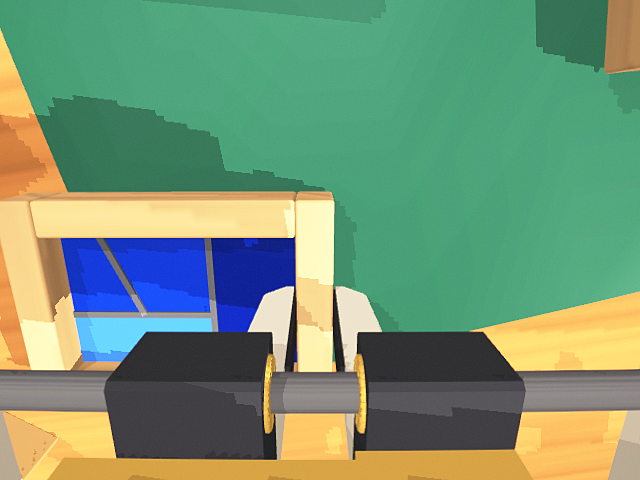

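View pics/crop4.png

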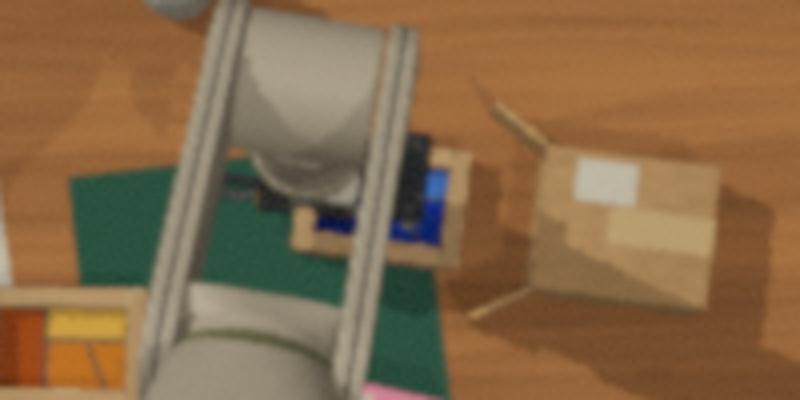

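Top crop: the panel's leading corners are at about (471,152) and (459,267), with its rear base-side corner at (291,250). The flaps are open. In the wrist view the trailing base-side corner is at (334,193).

```bash
python3 - <<'E'
from h import *
M=np.array([.5355,-.245]); a=np.radians(-98.7)
f=lambda c,z:loc(px2w("top",np.array(c)/4+[250,190]-.375,z),M,a).round(4).tolist()
print("panel",f([(471,152),(459,267),(291,250)],.024))
print("carton",f([(545,145),(720,168),(706,310),(530,288)],.046))
print("wrist",loc(px2w("wrist",[(334,193)],.024),M,a))
E
```

```text
panel [[-0.0583, 0.0495], [-0.0569, -0.0488], [-0.1975, -0.0528]]
carton [[0.0005, 0.0587], [0.1463, 0.0582], [0.1463, -0.0611], [0.0014, -0.0617]]
wrist [[-0.19718967 -0.05300821]]
```

Request:
play_rows(
  increments="0 0 0 1 1;-1 -10 0 1.5 1;-1 -25 0 1.5 1;-1 -40 0 1.5 1;-1 -52 0 1.5 1;-1 -64 0 1.5 1;-1 -76 0 1.5 1;-1 -88 0 1.5 1;-1 -88 0 1.5 1",
)

```text
t: 11.4
tool_pos: [0.5525, -0.1445, 0.0144]
orientation: [0.279, 3.128, -0.001]
force: [-0.2, -1.9, 6.2]
opening: 0.016
gripper_force: 30.0
```

Request:
play_rows(
  increments="0 -12 0 0 1;0 -24 0 0 1;0 -36 0 0 1;0 -48 0 0 1;0 -58 0 0 1;0 -65 0 0 1;0 -65 0 0 1",
)

```text
t: 12.1
tool_pos: [0.5411, -0.2078, 0.0143]
orientation: [0.278, 3.128, -0.0]
force: [-0.2, 1.7, 7.1]
opening: 0.0153
gripper_force: 30.0
```

```bash
python3 plan.py -.045; python3 - <<'E'
from h import *
im=robot.read_camera("wrist"); cv2.imwrite("pics/wrist5.png",im)
E
```

```text
-0.045 [ 0.5408 -0.2104]
t 12.1 shift [-0.1 -2.6  0. ] turn -1.5 q6 -1.85
```

View pics/wrist5.png

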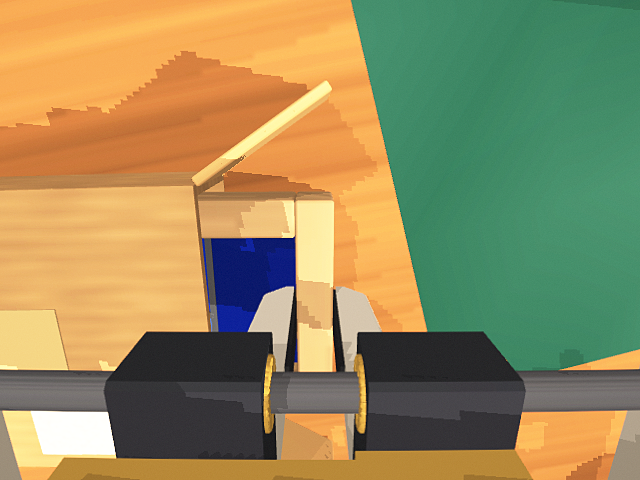

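Panel's in the mouth, and the fingers are just short of the carton top's edge. I release narrowly, lift, back off, and turn for a two-finger push.

Request:
play_rows(
  increments="0 0 0 0 0.48;0 0 0 0 0.48;0 0 0 0 0.48;0 0 -15 0 0.48;0 0 -40 0 0.48;0 0 -75 0 0.48;0 15 -75 8 0.3;0 30 -75 16 0;0 30 -75 24 -0.3;0 30 -75 32 -0.3;0 30 -75 40 -0.3;0 30 -75 48 -0.3;0 30 -75 56 -0.3;0 30 -75 64 -0.3;0 30 -75 72 -0.3;0 30 -75 80 -0.3;0 30 -75 88.5 -0.3;0 30 -75 88.5 -0.3;0 30 -75 88.5 -0.3",
)

```text
t: 14.05
tool_pos: [0.5457, -0.1784, 0.0894]
orientation: [2.378, 2.052, 0.0]
force: [-0.3, -0.1, 0.1]
opening: 0.0606
gripper_force: 0.0
```

```bash
python3 - <<'E'
from h import *
M=np.array([.5355,-.245]); a=np.radians(-98.7)
s=robot.read_state(); print(loc([s["tool_pos"]],M,a),s["opening"]); goto(s["tool_pos"],a+np.pi/2)
cv2.imwrite("pics/wrist6.png",robot.read_camera("wrist"))
E
```

```text
[[-6.74031140e-02  2.94691235e-05]] 0.06062817239746672
t 14.05 shift [0. 0. 0.] turn 0.3 q6 -0.26
```

View pics/wrist6.png

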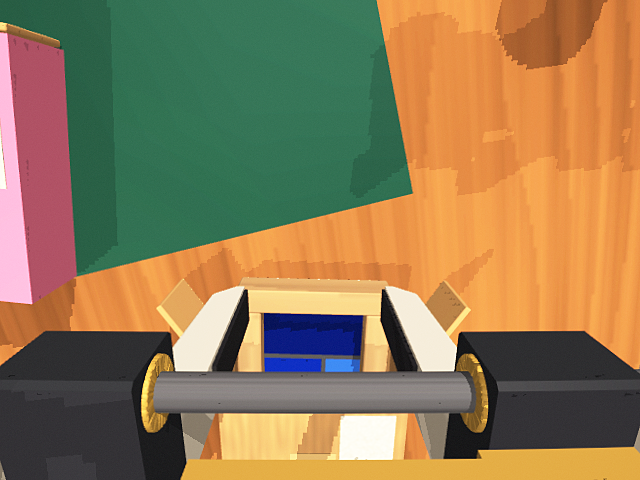

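Wrist view: the panel's rear face spans (246,285) to (386,285), centred between the fingers, with both flaps clear outside. Now I lower and push.

Request:
play_rows(
  increments="0 0 40 0 -0.3;0 0 70 0 -0.3;0 0 77 0 -0.3;0 0 77 0 -0.3;-8 0 77 0 -0.3;-16 0 77 0 -0.3;-22 0 77 0 -0.3;-28 0 77 0 -0.3;-34 0 77 0 -0.3;-40 0 77 0 -0.3;-46 0 77 0 -0.3;-51 0 77 0 -0.3;-54 0 77 0 -0.3;-54 0 77 0 -0.3",
)

```text
t: 15.5
tool_pos: [0.537, -0.2324, 0.0114]
orientation: [2.384, 2.046, -0.001]
force: [-0.2, 0.5, 0.1]
opening: 0.0606
gripper_force: 0.0
```

Request:
play_rows(
  increments="-1 0 0 0 -0.3;-2 0 0 0 -0.3;-3 0 0 0 -0.3;-3 0 0 0 -0.3",
)

```text
t: 15.9
tool_pos: [0.5366, -0.2347, 0.0113]
orientation: [-2.383, -2.047, 0.001]
force: [0.5, 1.2, -0.7]
opening: 0.0606
gripper_force: 0.8
```

```bash
python3 - <<'E'
from h import *
M=np.array([.5355,-.245]); a=np.radians(-98.7)
s=robot.read_state(); print(loc([s["tool_pos"]],M,a),s["force"])
E
```

```text
[[-0.01034039 -0.00044137]] [ 0.5017411   1.19246838 -0.71726634]
```

Request:
play_rows(
  increments="-1 0 0 0 -0.3;-2 0 0 0 -0.3;-2 0 0 0 -0.3",
)

```text
t: 16.2
tool_pos: [0.5364, -0.2369, 0.0114]
orientation: [-2.384, -2.046, 0.001]
force: [0.1, 1.0, -1.0]
opening: 0.0606
gripper_force: 0.4
```

Request:
play_rows(
  increments="-1 0 0 0 -0.3;-2 0 0 0 -0.3;-2 0 0 0 -0.3",
)

```text
t: 16.5
tool_pos: [0.5363, -0.2381, 0.0115]
orientation: [-2.383, -2.046, -0.001]
force: [0.8, 4.0, -0.9]
opening: 0.0604
gripper_force: 2.1
```

Request:
play_rows(
  increments="-1 0 0 0 -0.3;-2 0 0 0 -0.3;-2 0 0 0 -0.3",
)

```text
t: 16.8
tool_pos: [0.5363, -0.2382, 0.0115]
orientation: [-2.381, -2.045, -0.004]
force: [0.5, 12.3, 2.5]
opening: 0.0605
gripper_force: 6.6
```

The panel is against the back wall: the force rises without motion. I retract and take a last look.

Request:
play_rows(
  increments="5 0 0 0 -0.3;20 0 0 0 -0.3;40 0 0 0 -0.3;55 0 0 0 -0.3;55 0 -40 0 -0.3;55 0 -90 0 -0.3;55 0 -140 0 -0.3;55 0 -190 0 -0.3;55 0 -190 0 -0.3;55 0 -190 0 -0.3",
)

```text
t: 17.8
tool_pos: [0.5456, -0.1863, 0.2038]
orientation: [2.38, 2.044, 0.003]
force: [-0.4, -0.6, -0.4]
opening: 0.0603
gripper_force: 0.0
```

```bash
python3 - <<'E'
from h import *
im=robot.read_camera("wrist"); cv2.imwrite("pics/wrist7.png",cv2.resize(im[180:400,180:450],None,fx=2.5,fy=2.5))
print(robot.read_state()["force"])
for n in ("wrist","scene","top"):
  robot.read_camera(n)
  for q in ("panel_amber","jar","tape_roll","tub","flap_a_edge","flap_b_edge"): print(n,q,[(np.round(d["centre"],3).tolist(),round(d["conf"],2)) for d in robot.landmark_of(n,q)][:3])
E
```

```text
[ 0.07714572 -0.04136142 -0.07318928]
wrist panel_amber []
wrist jar []
wrist tape_roll []
wrist tub []
wrist flap_a_edge [([0.362, -0.017, 0.046], 0.92), ([0.633, -0.217, 0.043], 0.65)]
wrist flap_b_edge [([0.359, -0.012, 0.042], 0.85), ([0.451, -0.191, 0.045], 0.71)]
scene panel_amber [([0.434, 0.155, 0.001], 0.89)]
scene jar [([0.755, 0.054, -0.002], 0.6)]
scene tape_roll [([0.323, -0.377, -0.001], 0.88), ([0.397, 0.469, 0.0], 0.59)]
scene tub [([0.396, 0.469, 0.002], 0.89), ([0.754, 0.053, 0.002], 0.73)]
scene flap_a_edge [([0.63, -0.218, 0.045], 0.7), ([0.364, -0.019, 0.049], 0.57), ([0.356, -0.522, 0.046], 0.54)]
scene flap_b_edge [([0.451, -0.185, 0.047], 0.58), ([0.351, -0.52, 0.045], 0.38), ([0.354, -0.019, 0.044], 0.35)]
top panel_amber [([0.433, 0.147, 0.004], 0.62)]
top jar [([0.752, 0.05, 0.0], 0.73)]
top tape_roll [([0.318, -0.379, 0.002], 0.56)]
top tub [([0.399, 0.472, 0.002], 0.59)]
top flap_a_edge [([0.354, -0.523, 0.037], 0.61), ([0.75, 0.052, -0.0], 0.47)]
top flap_b_edge [([0.432, 0.15, 0.003], 0.54), ([0.348, -0.52, 0.043], 0.51), ([0.451, -0.191, 0.047], 0.41)]
```

View pics/wrist7.png

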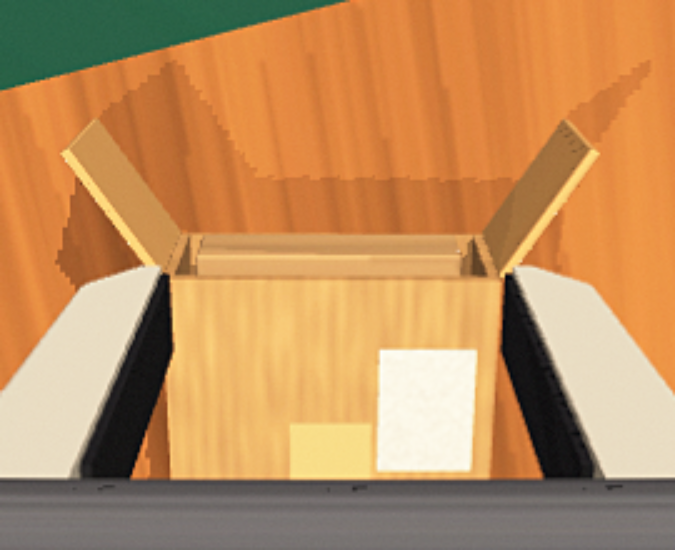

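The final view shows the panel's rear face flush with the mouth, from (197,245) to (460,245) in the crop, and centred. Both flaps stand open and the other items are where they were, so I hand in.

```bash
python3 -c "
from plant import robot
print(robot.close_job())"
```

```text
the job is handed in; nothing more can be done
None
```

The blue panel is packed: it lies flat against the carton's back wall with its near edge flush with the mouth, both flaps stand open past square, the other items stayed within about 4 mm of where they began, and I handed the job in about 19 s into the 72 s limit; the hand-in gave no verdict.

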